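Rock the tight locating block out of the assembly fixture

ROBOT

A 6-joint arm with a two-finger parallel gripper is mounted at the origin on the work surface. World frame = base frame: x ahead of the robot, y to its left, z up, the work surface at z = 0. Lengths are in m, angles in rad, forces in N, time in s.
With the tool pointing down it reaches from about 0.225 to 0.875 m from the base axis. Payload 3.4 kg.
Tool frame: the origin (TCP) lies on the centre line of the jaws, within the pads' length; the fingertips stand 19 mm ahead of it and the grasp point (between the pads) is the TCP (nose_length is the distance from the TCP to the fingertips, in m); z points along the fingers, y is the direction in which the jaws open and shut (so a half turn about z gives the same grasp; the last joint's range is limited). The gripper opens to 85 mm and grips with 20 to 120 N. Pads are 22 mm wide; open, the fingers measure 114 mm over their backs; the gripper's body (76 mm by 85 mm) begins 54 mm behind the grasp point. The pads swing forward as they close: fully open they stand 13 mm farther back than shut.
Start: joints at [-1.344, 0.276, 1.505, -0, 1.361, -0.121], TCP at [0.196, -0.541, 0.227] pointing down, gripper open.
Joint ranges: [-2.89, 2.89], [-0.75, 2.08], [0.22, 2.7], [-1.18, 4.32], [0.11, 2.71], [-2.7, 2.7]. Speed limits (rad/s): [2.57, 2.57, 3.14, 3.14, 3.14, 3.14].

INTERFACE

Orientations are given as a unit quaternion [w, x, y, z].
In Python, from rig import * gives the robot as it stands.
- The arm moves only by the shell command python3 -m jog 'ROWS' [OPENING] [FORCE]. ROWS is JSON, one flat list of numbers, 6 for each row, row after row: the shift along the tool's x, y, z in mm, then the turn, a rotation vector about the tool's x, y, z in degrees. In form: [tx, ty, tz, wx, wy, wz, tx, ty, tz, wx, wy, wz, ...]. A call has 1 to 10 rows; each row is the pose to reach, as a shift and turn from the pose commanded when the call began, along the tool's axes at that moment; what a row does not reach only later rows make up. A row lasts 1/8 s, in which the tool goes at most 62.5 mm and 10.7 degrees, less where a joint would pass 70% of its speed; a pose out of reach is approached as far as the arm can. A call with a gripper value outside its range is refused whole. OPENING is the closure, from 0 (fully open) to 1 (shut), set as the call begins (- or left out, the last holds). The fingers move at their own pace and stop on an object; FORCE is the grip in N (left out, the last holds). Time passes only in rows, so rows that repeat a pose let the fingers close. It gives the time, the measured TCP pose, the force and the opening at its end, in the units of the state.
- get_state(): the state, without advancing time (a new reading comes with each control period).
- get_image(name): name is "scene" or "top" or "wrist"; returns a dict with "frame" (420x560x3 uint8, red, green, blue), "camera_matrix" (3x3 intrinsics, pixels), "k1" (the pictures are not rectified: a ray, as slopes to the right and down, at radius r is drawn at 1 + k1 r^2 times it, then the intrinsics apply), "rvec" (rotation vector, rad) and "tvec" (3), from world to camera coordinates, as OpenCV has them. Camera axes: x right, y down, z forward; pixel columns grow to the right and rows downward; lengths in m; the calibration is good to about 2 mm. A picture is of the moment at which its call begins. There is no depth.
- sign_off(): hands the job in, once; it reports no verdict.
The state is a dict: "clock": time; "qpos": joint angles; "qd": joint speeds; "effort": joint torques, N m; "position": TCP position; "ee_rot": TCP orientation; "contact_force": force on the tool from outside, world axes, zero at the start; "moment": the same for the moment, N m; "width": finger opening in m.
Only numpy, scipy, OpenCV 4.12 (cv2) and the standard library are available. Lean on these libraries where they do the work, as an engineer would, in place of code of your own. Each camera call takes 0.05 s, during which the arm holds its last target.

TASK

Change over the assembly fixture: pull the red-gripped retaining slide fully back off the black locating block, then work the tightly fitting block loose by rocking it side to side, one side up about 5 mm and then the other up level with it, until it comes free. A straight pull only lifts the whole fixture, which must stay standing where it is; leave everything else on the bench alone. Finish while holding the block in the gripper, upright, straight above its pocket and just clear of it, by about a finger's breadth.

Things in the scene. Friction and masses are not known exactly. Their poses are not given: they have to be found in the camera images.
- fixture: Assembly fixture standing loose on the bench on four rubber feet, 2.7 kg (27 N): aluminium plate 200 x 260 mm (x, y), top 24 mm above the bench; on it a grey holder 100 x 120 mm with the pocket, top 48 mm, and the slide's bed (50 mm wide, x = 20 to 88 mm), 64 mm. Origin: on the bench under the plate's middle; z up, x from the pocket along the slide's track, the way it opens. Pocket centre at x = -30 mm, y = 0.
- pocket (a point): The centre of the pocket's mouth, on the holder's top, 48 mm above the bench. The pocket is 62 mm (x) by 47 mm (y) and 16 mm deep: its floor is 32 mm above the bench.
- plungers_left (a point): Middle of the two spring plungers that press on the block's +y side, 8 mm above the pocket floor: round noses of 4 mm radius, 36 mm apart in x, 20 N each. Friction holds each side of the block with about 24 N, so a straight pull takes over 40 N and lifts the fixture; tipping up one side at a time needs half of it, with leverage. A foot raised 13 mm or more is past them.
- plungers_right (a point): The same on the block's -y side.
- retainer (a joint): How far the retaining slide is pulled back, in m: 0 is locked, its tongue lying over the block's end by 9 mm so that the block cannot rise; 0.028 is the stop, fully back (open). It starts near 0. It slides stiffly (about 4 N) along the fixture's +x and stays where it is left. The tongue clears the block beyond 0.010.
- retainer_grip (a point): The middle of the top of the retaining slide's upright red grip, 26 mm long (x, along the track) x 16 mm (y) x 34 mm tall. Its top is 96 mm above the bench, its foot 62 mm above the bench.
- block: Black locating block, about 0.3 kg, seated on the pocket floor: foot 60 x 44 x 24 mm (x, y, z; 1 mm to spare at each x end, 1.5 mm at each y side) and on it a centred rib 36 x 24 x 36 mm to grip, with two brass pins 6 mm high. Origin: middle of the foot's underside; axes start parallel to the fixture's. Seated, the rib's top is 92 mm above the bench. Side to side is along y (tips about x by up to 0.15 rad).
- foot_left (a point): The middle of the lower edge of the block's +y side (y = +22 mm, z = 0 in the block's frame).
- foot_right (a point): The middle of the lower edge of the block's -y side (y = -22 mm, z = 0 in the block's frame).
- spare_block: Bystander: blue spare block, same shape and size as the black one but with one pin, standing on the bench to the fixture's -y side. Origin: middle of its underside.
- green_bin: Bystander: green open parts bin 130 x 100 x 55 mm on the right of the bench. Origin: middle of its underside.
- grease_pot: Bystander: orange closed grease pot, 52 mm across, 60 mm tall, beside the fixture. Origin: middle of its underside.
- screwdriver: Bystander: screwdriver with a yellow handle, 200 mm long, lying on the bench to the fixture's +y side. Origin: under its middle.
- bushing: Bystander: brass bushing 22 mm across, 16 mm high, standing on the fixture's plate in the corner at +x, -y. Origin: middle of its underside.
- wrench: Bystander: steel wrench 180 mm long lying on the bench on the left. Origin: under its middle.
Mind the look-alikes: they are no part of the job. There is more than one size of the block; the job needs the largest.

How it is judged:
On the way, in this order (a step that is already met when the one before it is completed fails the run):
1. the retaining slide is pulled fully back (beyond 25 mm), the block still seated (value of joint retainer above 0.025 m and z of each of foot_left, foot_right in the frame of fixture below 0.034 m), for 0.2 s.
2. the block is rocked: one side of its foot is more than 3.5 mm off the pocket floor while the other is still within 2.5 mm of it (leaning more than 0.06 rad) (angle between the z axis of block and the z axis of fixture, either way round above 0.06 rad and ((z of foot_left in the frame of fixture above 0.0355 m and z of foot_right in the frame of fixture below 0.0345 m) or (z of foot_right in the frame of fixture above 0.0355 m and z of foot_left in the frame of fixture below 0.0345 m))), for 0.05 s.
3. the other side is rocked up to it: still in the pocket, the block is level within 0.05 rad with both sides 3.5 to 13 mm off the floor (angle between the z axis of block and the z axis of fixture, either way round below 0.05 rad and z of foot_left in the frame of fixture between 0.0355 and 0.045 m and z of foot_right in the frame of fixture between 0.0355 and 0.045 m), for 0.05 s.
At the end, for the whole second after the job is handed in: The block is held still in the gripper, upright within 0.12 rad, its foot 2 to 35 mm above the pocket's rim and within 20 mm of straight above the pocket, touching no part of the fixture; the retaining slide is still back beyond 25 mm; the fixture stands flat on its feet (z of foot_left in the frame of fixture between 0.05 and 0.083 m and z of foot_right in the frame of fixture between 0.05 and 0.083 m and horizontal distance between block and pocket below 0.02 m and angle between block's own z axis and vertical below 0.12 rad and contact force between the fingers and block above 1 N and contact force between block and fixture below 0.1 N and linear speed of block below 0.02 m/s and value of joint retainer above 0.025 m and angle between fixture's own z axis and vertical below 0.02 rad and height (world z) of fixture below 0.003 m); the arm keeps its last pose, push and grip.
It fails at once if the fixture is lifted more than 5 mm, tipped more than 0.06 rad or shoved more than 20 mm from where it stood (height (world z) of fixture above 0.005 m or angle between fixture's own z axis and vertical above 0.06 rad or distance of fixture from where it was at the start of the episode above 0.02 m).
It fails at once if a bystander (spare block, bin, grease pot, screwdriver, bushing, wrench) is moved more than 25 mm (distance of any of spare_block, green_bin, grease_pot, screwdriver, bushing, wrench from where it was at the start of the episode above 0.025 m).
It also fails if it takes over 48 s, if anything falls off the work surface, if the arm or the gripper's body presses on something with over 40 N, if the wrist force passes 120 N, or if a joint passes its speed limit or range.

## Working session

There is one attempt and no reset: what is moved stays moved. The work goes in short steps, Python scripts to look and compute and a shell command to move; the robot and the scene stay as the last step left them, time stands still between calls to the robot, and variables do not carry over. Pictures are saved under pics/ and viewed, and the job is handed in when it is done.

```bash
ls; mkdir -p pics
python3 - <<'E'
from rig import *
import cv2
print(get_state())
for n in ["scene","top","wrist"]:
    d=get_image(n); cv2.imwrite(f"pics/{n}0.png",d["frame"][:,:,::-1]); print(n,d["camera_matrix"],d["k1"],d["rvec"],d["tvec"])
E
```

```text
pics
{'clock': 0.0, 'qpos': array([-1.34399326e+00,  2.76570596e-01,  1.50612159e+00,  7.62198161e-06,
        1.36065126e+00, -1.21000358e-01]), 'qd': array([-0.00118083, -0.00060008,  0.00116447, -0.00117283, -0.00106167,
       -0.00036858]), 'effort': array([-5.62869027e-04, -4.16766143e+01, -2.45806217e+01, -1.45249705e-04,
        1.09855982e-02, -5.89239718e-06]), 'position': array([ 0.19586008, -0.54006693,  0.2261582 ]), 'ee_rot': array([-8.74366479e-04,  9.84916927e-01,  1.73025666e-01, -4.25666932e-05]), 'contact_force': array([-0.47360559,  1.25295104,  0.204679  ]), 'moment': array([-0.01160336,  0.00975221, -0.01140345]), 'width': 0.0852605303507096}
scene [[398.38832349   0.         281.42302388]
 [  0.         398.38832349 208.02980027]
 [  0.           0.           1.        ]] -0.09379029668926447 [ 0.78529378  2.77535356 -0.82186507] [ 0.45928218 -0.20427827  1.25900855]
top [[535.33039475   0.         283.9030588 ]
 [  0.         535.33039475 200.10888756]
 [  0.           0.           1.        ]] -0.10142716548219317 [ 2.17266731 -2.15975896  0.12755224] [-0.0251643   0.55871716  1.6371203 ]
wrist [[314.59493666   0.         282.1061832 ]
 [  0.         314.59493666 208.94256142]
 [  0.           0.           1.        ]] -0.026506191312732873 [-2.38499791  1.67216547  0.23091845] [-0.57426785 -0.0361525   0.37909265]
```

View pics/scene0.png

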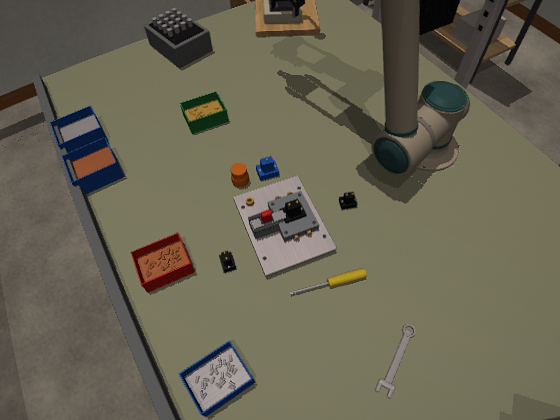

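View pics/top0.png

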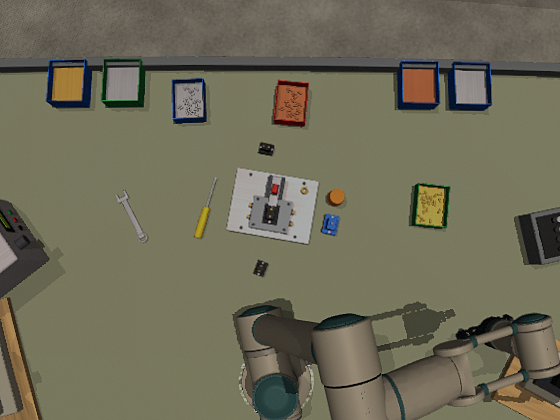

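View pics/wrist0.png

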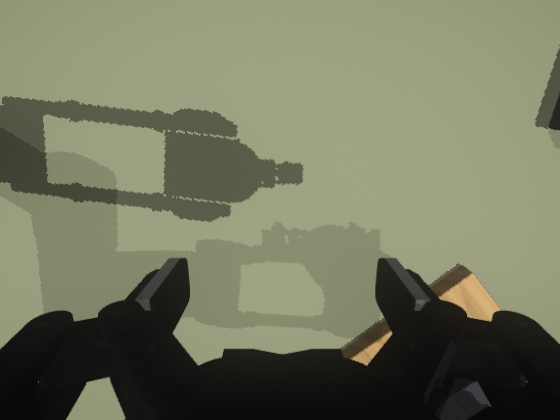

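Scene and top pictures: the fixture is at top (272,206). Possible blocks in the top view are the black block in the fixture pocket (270,213), small loose black blocks at (266,149) and (261,268), and the blue spare at (331,224). Possible reds are the grip at (275,188) and the red bin at (291,103). I choose the block in the pocket and the grip on the fixture, and check them in a close crop.

```bash
cat > h.py <<'E'
from rig import *
import numpy as np, cv2
def cam(n):
    d=get_image(n); return d
def ray(d,uv):
    K=np.array(d["camera_matrix"],float); dist=np.array([d["k1"],0,0,0,0.])
    p=cv2.undistortPoints(np.array([[uv]],float),K,dist)[0,0]
    R=cv2.Rodrigues(np.array(d["rvec"],float))[0]; t=np.array(d["tvec"],float).ravel()
    return -R.T@t, R.T@np.array([p[0],p[1],1.])
def plane(d,uv,z):
    o,v=ray(d,uv); return o+v*(z-o[2])/v[2]
def proj(d,P):
    return cv2.projectPoints(np.array(P,float).reshape(-1,3),np.array(d["rvec"],float),np.array(d["tvec"],float),np.array(d["camera_matrix"],float),np.array([d["k1"],0,0,0,0.]))[0].reshape(-1,2)
E
python3 - <<'E'
from h import *
d=cam("top");f=d["frame"]
c=f[155:255,215:350]; cv2.imwrite("pics/c1.png",cv2.resize(c,None,fx=5.5,fy=5.5,interpolation=2)[:,:,::-1])
hsv=cv2.cvtColor(f,cv2.COLOR_RGB2HSV)
# plate: bright low-sat
m=((hsv[...,2]>165)&(hsv[...,1]<50)).astype(np.uint8); 
mm=np.zeros_like(m); mm[155:255,215:330]=m[155:255,215:330]
cs=max(cv2.findContours(mm,0,2)[0],key=cv2.contourArea)
r=cv2.minAreaRect(cs); b=cv2.boxPoints(r); print(r,b)
for p in b: print(plane(d,p,0.024))
print("mid",np.mean([plane(d,p,0.024) for p in b],0))
m=((hsv[...,1]>150)&((hsv[...,0]<8)|(hsv[...,0]>172))&(hsv[...,2]>80)).astype(np.uint8); 
mm=np.zeros_like(m); mm[155:255,215:315]=m[155:255,215:315]
for c in cv2.findContours(mm,0,2)[0]:
  if cv2.contourArea(c)>10: r=cv2.minAreaRect(c);print(r, plane(d,r[0],.096))
E
```

```text
((272.33526611328125, 205.17918395996094), (81.69589233398438, 61.93309020996094), 9.688787460327148) [[226.85841 228.82947]
 [237.28151 167.77975]
 [317.81213 181.5289 ]
 [307.38904 242.57861]]
[0.46856067 0.15529177 0.024     ]
[0.66139061 0.12576425 0.024     ]
[ 0.61918698 -0.12821864  0.024     ]
[ 0.42739    -0.09557963  0.024     ]
mid [0.54413207 0.01431444 0.024     ]
((274.5, 188.0), (8.0, 5.0), 90.0) [0.58799942 0.00694249 0.096     ]
```

View pics/c1.png

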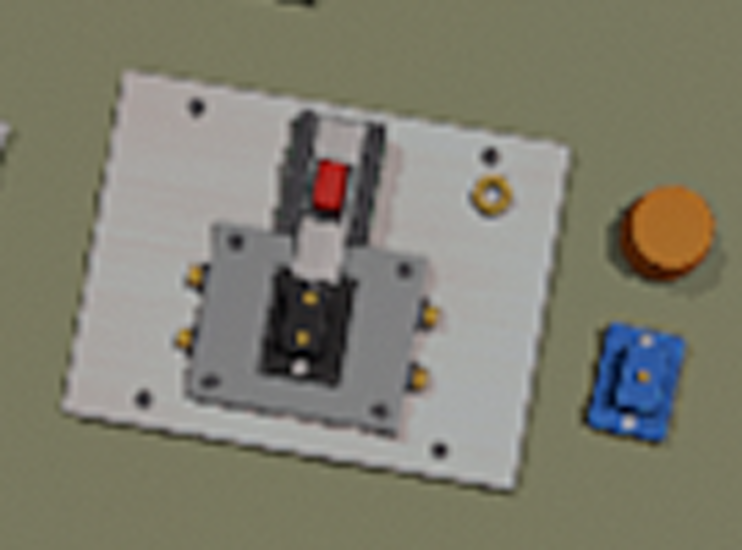

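The crop confirms it: the black two-pin block with the red-gripped slide sits in the fixture at about crop (305,330), grip at (330,187). The fixture yaw is about -9.3°, its centre is about (0.544, 0.014), and the grip lies on its track line. Next I work out the first approach.

```bash
cat >> h.py <<'E'
from scipy.spatial.transform import Rotation as Ro
def toolR():
    q=get_state()["ee_rot"]; return Ro.from_quat([q[1],q[2],q[3],q[0]])
def goal(P,yaw_deg,tilt=None):
    s=get_state();R=toolR()
    a=np.deg2rad(yaw_deg)
    G=Ro.from_matrix(np.array([[np.cos(a),np.sin(a),0],[np.sin(a),-np.cos(a),0],[0,0,-1]]))
    return np.round(R.inv().apply(np.array(P)-s["position"])*1000,1), np.round(np.rad2deg((R.inv()*G).as_rotvec()),2)
E
python3 - <<'E'
from h import *
print(goal([0.585,0.007,0.2],-9.3))
print(goal([0.56,0.012,0.24],-9.3))
E
```

```text
(array([ 552.3, -381.8,   26.9]), array([-6.000e-02,  1.000e-02,  2.923e+01]))
(array([ 530.5, -395.1,  -13. ]), array([-6.000e-02,  1.000e-02,  2.923e+01]))
```

```bash
python3 -m jog '[50,-37,-6,0,0,4, 100,-75,-13,0,0,8, 150,-112,-13,0,0,12, 200,-149,-13,0,0,16, 250,-186,-13,0,0,20, 300,-223,-13,0,0,24, 350,-261,-13,0,0,27, 400,-298,-13,0,0,29.2, 450,-335,-13,0,0,29.2, 490,-365,-13,0,0,29.2]' 0
python3 -m jog '[40,-30,0,0,0,0,40,-30,0,0,0,0]' 0
python3 - <<'E'
from h import *
s=get_state();print(s["position"],s["clock"],s["contact_force"])
print(goal([0.56,0.012,0.24],-9.3))
d=get_image("wrist"); cv2.imwrite("pics/w1.png",d["frame"][:,:,::-1]); print(proj(d,[[.588,.007,.096],[.5144,.0191,.092]]))
E
```

```text
clock: 1.45
position: [0.5332, -0.0282, 0.2399]
ee_rot: [0.0, 0.997, -0.08, 0.0]
contact_force: [0.1, -0.8, 0.1]
width: 0.0849
clock: 1.7
position: [0.579, -0.0053, 0.2391]
ee_rot: [-0.0, 0.997, -0.079, 0.0]
contact_force: [-0.1, -0.5, 0.1]
width: 0.0856
[ 0.578993   -0.00533388  0.23905593] 1.7 [-0.10467109 -0.47947667  0.12875415]
(array([-21.5, -14.1,  -0.9]), array([-0.03, -0.03,  0.22]))
[[266.76849252 187.52898413]
 [267.62419124 258.80637606]]
```

View pics/w1.png

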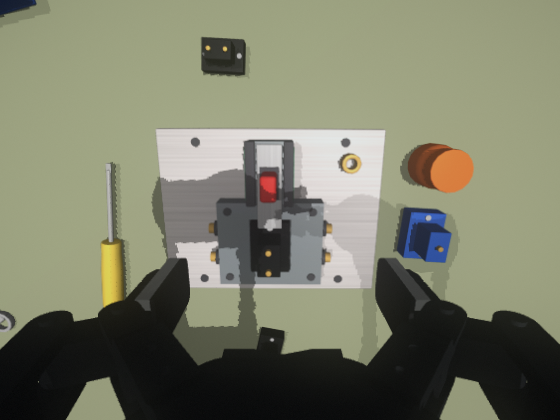

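Wrist view: grip at (268,187), block pins at (268,254) and (268,273), plate corners at about (157,129), (385,129), (373,289), (165,289). I measure these precisely.

Run:
```python
from h import *
d=get_image("wrist");f=d["frame"]
c=f[170:290,205:335]; cv2.imwrite("pics/c2.png",cv2.resize(c,None,fx=5,fy=5,interpolation=2)[:,:,::-1])
for p in [(157,129),(385,129),(373,289),(165,289)]: print(p,plane(d,p,.024))
hsv=cv2.cvtColor(f,cv2.COLOR_RGB2HSV)
m=((hsv[...,1]>150)&((hsv[...,0]<8)|(hsv[...,0]>172))&(hsv[...,2]>40)).astype(np.uint8)
m[:150]=0;m[300:]=0;m[:,:230]=0;m[:,320:]=0
x,y,w,h=cv2.boundingRect(m); print(x,y,w,h)
```

```text
(157, 129) [0.65736447 0.12199176 0.024     ]
(385, 129) [ 0.61649479 -0.13044526  0.024     ]
(373, 289) [ 0.41828755 -0.10063127  0.024     ]
(165, 289) [0.46087882 0.16506476 0.024     ]
258 174 17 26
```

View pics/c2.png

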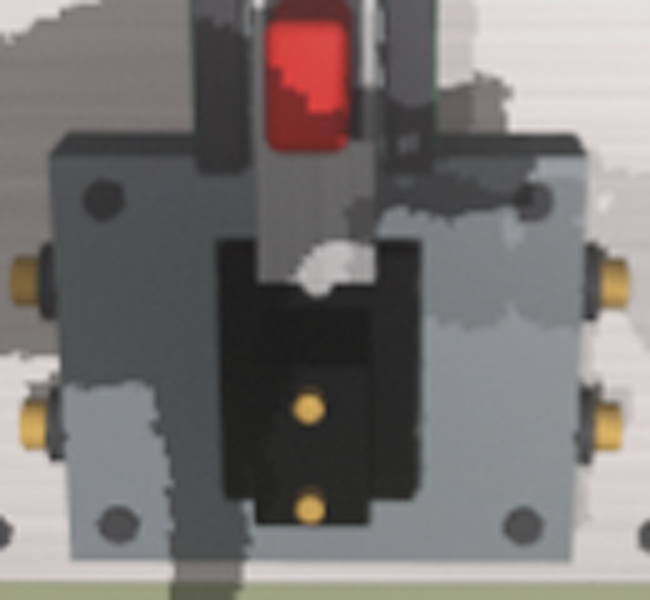

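Run:
```python
from h import *
d=get_image("wrist")
g=[plane(d,p,.096) for p in [(258,174),(275,174),(275,200.4),(258,200.4)]]
print("grip",np.mean(g,0),np.linalg.norm(g[0]-g[1]),np.linalg.norm(g[1]-g[2]))
a,b=plane(d,(266.8,251.6),.098),plane(d,(267,272),.098)
print("pins",a,b,np.linalg.norm(a-b),(a+b)/2, np.rad2deg(np.arctan2((a-b)[1],(a-b)[0])))
a,b=plane(d,(205+218/5,170+240/5),.048),plane(d,(205+420/5,170+240/5),.048);print("pocket far edge",(a+b)/2,np.linalg.norm(a-b))
a,b=plane(d,(205+70/5,170+560/5),.048),plane(d,(205+572/5,170+560/5),.048);print("holder near edge",(a+b)/2,np.linalg.norm(a-b))
t=np.deg2rad(-9.3);print("goal grip", np.mean(g,0))
for P in [np.mean(g,0)]: print(goal([P[0],P[1],.087],-9.3), goal([P[0],P[1],.14],-9.3))
```

```text
grip [0.5849658  0.00534309 0.096     ] 0.015807906697808797 0.02529924062826563
pins [0.52149622 0.01614615 0.098     ] [0.49953995 0.01981852 0.098     ] 0.022261265640577305 [0.51051809 0.01798234 0.098     ] -9.495303697718828
pocket far edge [0.54047007 0.01292208 0.048     ] 0.04549759038773513
holder near edge [0.4613416  0.02629335 0.048     ] 0.12022089735744364
goal grip [0.5849658  0.00534309 0.096     ]
(array([  7.4, -14.3, 152.5]), array([0.03, 0.1 , 0.02])) (array([  7.3, -14.3,  99.5]), array([0.03, 0.1 , 0.02]))
```

```bash
python3 -m jog '[7,-14,40,0,0,0, 7,-14,90,0,0,0, 7,-14,130,0,0,0, 7,-14,150,0,0,0, 7,-14,150,0,0,0]' 0.3
python3 - <<'E'
from h import *
d=get_image("wrist"); cv2.imwrite("pics/w2.png",d["frame"][:,:,::-1]);print(goal([0.585,.0053,.088],-9.4),get_state()["contact_force"])
E
```

```text
clock: 2.48
position: [0.5834, 0.0045, 0.0887]
ee_rot: [0.0, 0.997, -0.082, -0.002]
contact_force: [-0.8, 0.1, -0.6]
width: 0.0597
(array([ 0. , -0.8,  2.1]), array([0.02, 0.06, 0.05])) [0.84788291 0.22284265 0.14068107]
```

View pics/w2.png

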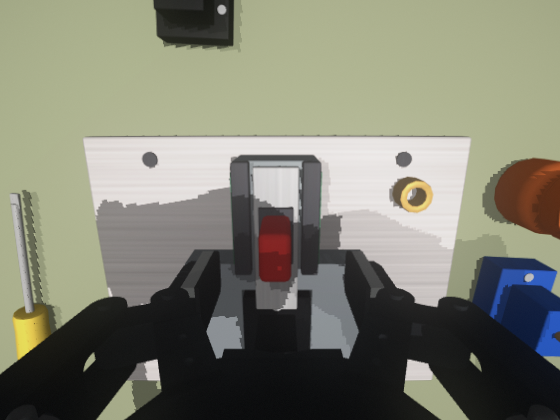

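Wrist view: the jaws straddle the red grip at (275,245), clear of the bed rails, so I close and pull.

```bash
python3 -m jog '[0,-1,0,0,0,0, 0,-1,0,0,0,0, 0,-1,0,0,0,0, 0,-1,0,0,0,0, 0,-1,0,0,0,0]' 1 40
python3 -m jog '[4,-1,0,0,0,0, 9,-1,0,0,0,0, 14,-1,0,0,0,0, 19,-1,0,0,0,0, 24,-1,0,0,0,0,28,-1,0,0,0,0,29,-1,0,0,0,0,29,-1,0,0,0,0]'
python3 - <<'E'
from h import *
d=get_image("wrist"); cv2.imwrite("pics/w3.png",d["frame"][:,:,::-1]);print(get_state())
d=get_image("top"); cv2.imwrite("pics/t3.png",cv2.resize(d["frame"][155:255,215:350],None,fx=5,fy=5)[:,:,::-1])
E
```

```text
clock: 3.15
position: [0.5868, 0.0075, 0.0913]
ee_rot: [-0.001, 0.997, -0.081, 0.001]
contact_force: [0.2, 4.7, 6.6]
width: 0.0119
clock: 4.15
position: [0.6107, 0.0037, 0.0911]
ee_rot: [-0.0, 0.997, -0.081, -0.004]
contact_force: [-8.4, 3.2, 12.6]
width: 0.0116
{'clock': 4.2, 'qpos': array([-1.08057202e-01,  4.33041248e-01,  1.61910918e+00,  4.40926382e-04,
        1.09697224e+00,  1.62398855e+00]), 'qd': array([-7.01926518e-04, -2.07625229e-03,  4.80039007e-05, -3.86832706e-04,
       -2.61397071e-03, -3.88890098e-04]), 'effort': array([-2.12070934e+00, -4.04422617e+01, -2.24929529e+01, -8.20218846e-01,
       -3.19205761e+00, -3.24256282e-03]), 'position': array([0.61071327, 0.00370268, 0.09108775]), 'ee_rot': array([-2.98991289e-04,  9.96736338e-01, -8.06378246e-02, -3.75821240e-03]), 'contact_force': array([-8.72211156,  3.01791756, 11.98216888]), 'moment': array([ 0.59531324,  1.43111284, -0.04214424]), 'width': 0.01184655927728002}
```

View pics/w3.png

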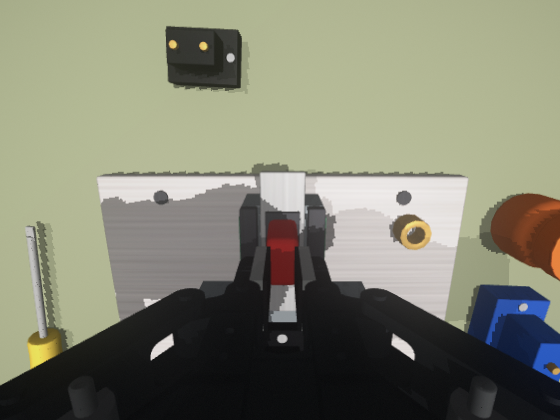

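Wrist view: jaws on the grip at (283,250), and the tongue has withdrawn from the block, whose end dot is visible at (283,338). I check the amount and whether the fixture has shifted.

Run:
```python
from h import *
d=get_image("wrist")
for p in [(98,177),(467,177)]: print(p,plane(d,p,.024))
# holder's end etc
print("plate far edge expected", [0.5403+.1*np.cos(-.164)+.13*s*np.sin(.164) for s in (1,-1)],[0.0132+.1*np.sin(-.164)+.13*s*np.cos(.164) for s in (1,-1)])
```

```text
(98, 177) [0.66037695 0.12401176 0.024     ]
(467, 177) [ 0.6192385  -0.12842205  0.024     ]
plate far edge expected [np.float64(0.6601827694316219), np.float64(0.6177336534565433)] [np.float64(0.1251290918099695), np.float64(-0.1313822579446453)]
```

View pics/t3.png

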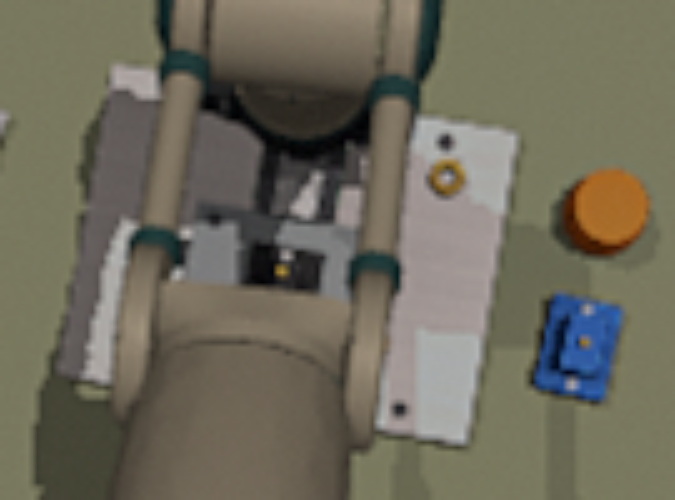

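```bash
python3 -m jog '[0,0,-2,0,0,0, 2,0,-2,0,0,0, 4,0,-2,0,0,0, 4,0,-2,0,0,0]'
python3 - <<'E'
from h import *
d=get_image("wrist"); cv2.imwrite("pics/w4.png",d["frame"][:,:,::-1]);print(get_state()["contact_force"],get_state()["moment"])
E
```

```text
clock: 4.8
position: [0.6192, 0.0018, 0.0918]
ee_rot: [0.0, 0.997, -0.081, 0.0]
contact_force: [0.4, -0.7, 0.4]
width: -0.0
[ 0.22890087 -0.04524239 -0.02569209] [ 0.04401329 -0.04047194 -0.00044735]
```

View pics/w4.png

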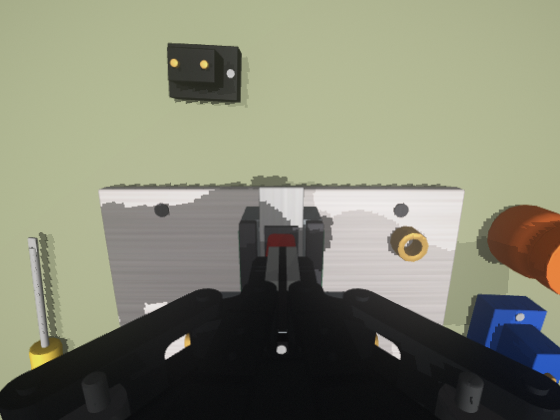

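Run:
```python
from h import *
d=get_image("wrist");s=get_state()
print("tcp",proj(d,[s["position"],s["position"]-[0,0,.019]]))
o=np.array([.5403,.0132,0]);a=np.deg2rad(-9.4);ex=np.array([np.cos(a),np.sin(a),0])
for x in (.045,.06,.07,.073,.085,.1): print(x,proj(d,[o+ex*x+[0,0,.096], o+ex*x+[0,0,.062]]).ravel())
R=cv2.Rodrigues(np.array(d["rvec"]))[0];print("cam",-R.T@np.array(d["tvec"]).ravel(),R[2])
cv2.imwrite("pics/c4.png",cv2.resize(d["frame"][170:370,180:390],None,fx=3,fy=3,interpolation=2)[:,:,::-1])
```

```text
tcp [[280.00234349 258.18868756]
 [280.24989342 244.15069569]]
0.045 [283.15969649 321.63178802 283.03766046 288.64209468]
0.06 [283.2417763  296.38710426 283.10290546 266.89242151]
0.07 [283.29869825 278.78973724 283.14783259 251.8573737 ]
0.073 [283.31612871 273.38629692 283.16153912 247.26090523]
0.085 [283.38752603 251.18022762 283.21744062 228.46808124]
0.1 [283.48065436 222.03786715 283.28979294 204.03354033]
cam [ 0.68463302 -0.01007972  0.23894391] [-0.2640263   0.04413019 -0.96350539]
```

View pics/c4.png

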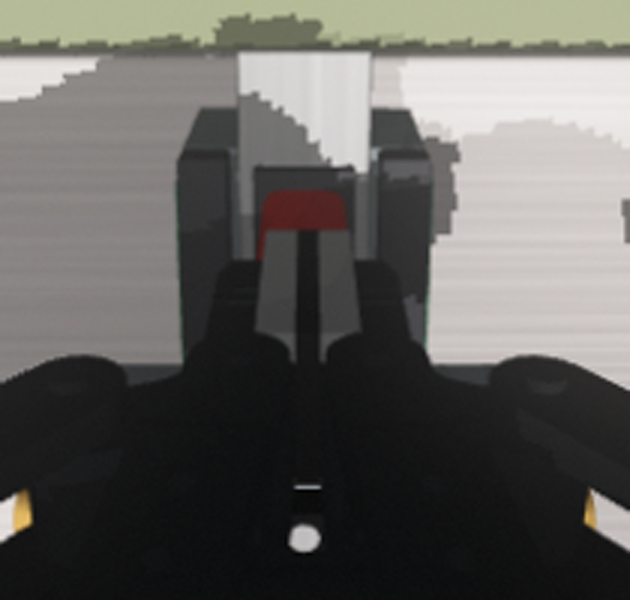

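Run:
```python
from h import *
d=get_image("scene");s=get_state()
print("tcp",proj(d,[s["position"],s["position"]-[0,0,.019]]))
o=np.array([.5403,.0132,0]);a=np.deg2rad(-9.4);ex=np.array([np.cos(a),np.sin(a),0])
print(proj(d,[o+ex*.069+[0,0,.096],o+ex*.069+[0,0,.062]])) 
cv2.imwrite("pics/c5.png",cv2.resize(d["frame"][160:270,220:340],None,fx=5,fy=5,interpolation=2)[:,:,::-1])
```

```text
tcp [[254.35468754 216.55087942]
 [254.86013481 220.40816617]]
[[257.77297835 213.84111441]
 [258.57286377 220.7399697 ]]
```

View pics/c5.png

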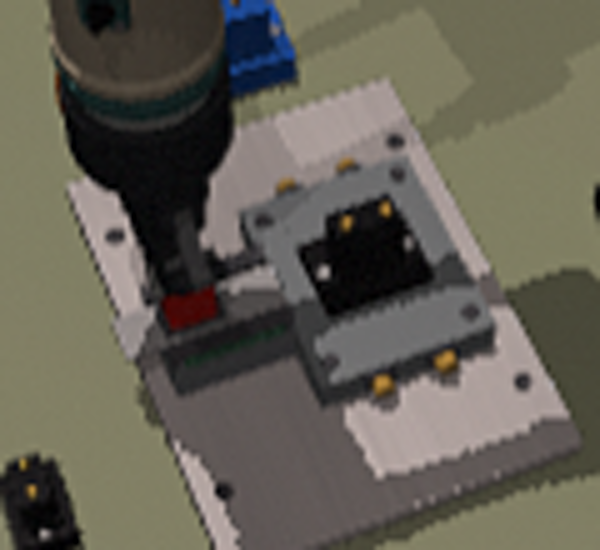

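The fingers slipped off the top of the grip. Both the wrist and scene views show the tips resting about level with the grip's top (crop (190,285)), roughly 20 mm higher than the stated nose length implies. I reopen, recentre on the grip and check the true tip height before gripping lower.

```bash
python3 -m jog '[0,0,-4,0,0,0, -5,0,-4,0,0,0, -9,0,-2,0,0,0, -9,0,0,0,0,0,-9,0,0,0,0,0]' 0.45 40
python3 - <<'E'
from h import *
d=get_image("wrist"); s=get_state(); cv2.imwrite("pics/w6.png",d["frame"][:,:,::-1]);print(s["contact_force"])
R=toolR()
for dz in (-.02,0,.019): print(dz,[proj(d,[s["position"]+R.apply([x,y,dz]) for y in (-s["width"]/2,s["width"]/2)]).ravel().round(0) for x in (-.011,.011)])
d=get_image("scene");cv2.imwrite("pics/c6.png",cv2.resize(d["frame"][160:270,220:340],None,fx=5,fy=5,interpolation=2)[:,:,::-1])
E
```

```text
clock: 5.58
position: [0.6095, 0.0035, 0.0917]
ee_rot: [0.0, 0.997, -0.081, -0.0]
contact_force: [0.2, -0.1, 0.5]
width: 0.047
[ 0.68797759 -0.41592048 -0.80550651]
-0.02 [array([228., 298., 331., 298.]), array([226., 254., 333., 254.])]
0 [array([235., 277., 325., 277.]), array([233., 237., 327., 237.])]
0.019 [array([240., 261., 321., 261.]), array([238., 225., 322., 225.])]
```

View pics/w6.png

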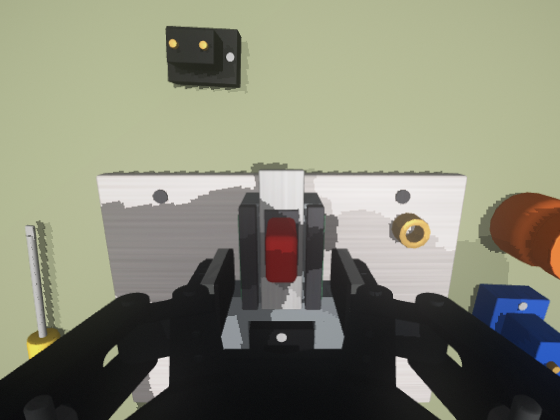

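View pics/c6.png

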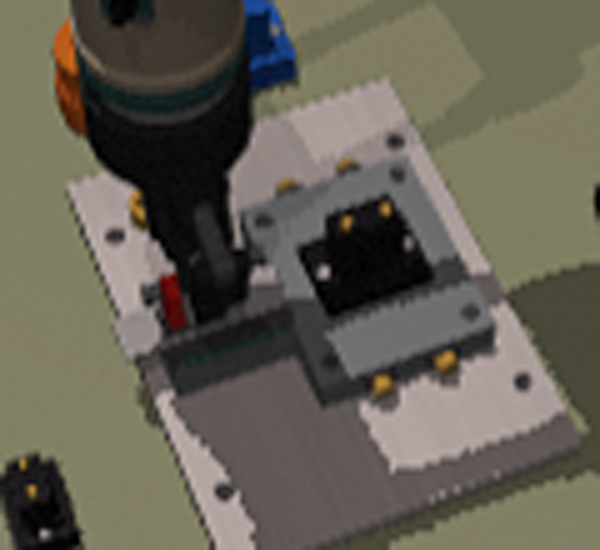

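Run:
```python
from h import *
dw=get_image("wrist");ds=get_image("scene")
w=dw["frame"][200:340,170:400];cv2.imwrite("pics/c7.png",cv2.resize(w,None,fx=3.4,fy=3.4,interpolation=2)[:,:,::-1])
s=ds["frame"][190:235,235:285];cv2.imwrite("pics/c8.png",cv2.resize(cv2.convertScaleAbs(s,alpha=2),None,fx=12,fy=12,interpolation=2)[:,:,::-1])
```

```text
(no output)
```

View pics/c7.png

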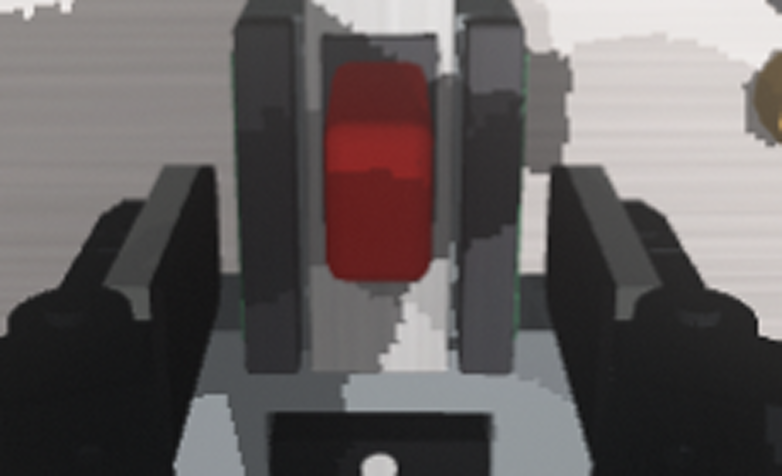

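View pics/c8.png

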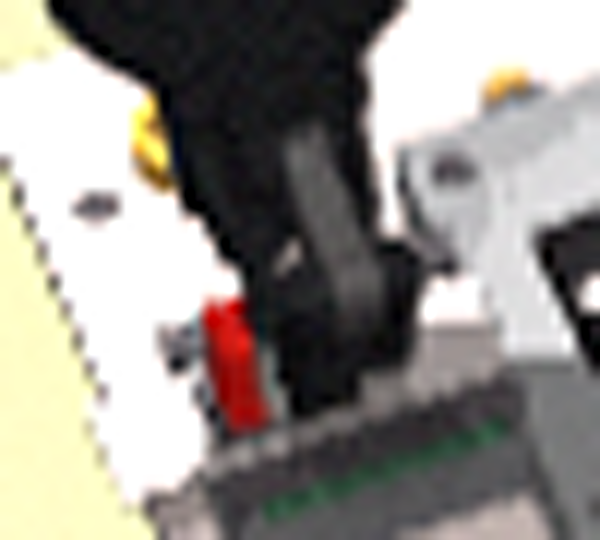

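Run:
```python
from h import *
dw=get_image("wrist");ds=get_image("scene")
def tri(a,b):
    o1,v1=a;o2,v2=b;v1=v1/np.linalg.norm(v1);v2=v2/np.linalg.norm(v2)
    A=np.array([v1,-v2]).T;t=np.linalg.lstsq(A,o2-o1,rcond=None)[0];p,q=o1+t[0]*v1,o2+t[1]*v2
    return (p+q)/2,np.linalg.norm(p-q)
P=get_state()["position"];R=toolR();print(P)
for w in [(233,249.4),(218.5,249.4)]:
  for s in [(258.8,224.2),(261,224)]:
    X,e=tri(ray(dw,w),ray(ds,s)); print(w,s,X,e,"tool",(R.inv().apply(X-P)*1000).round(1))
# grip top front edge in wrist
a=plane(dw,(170+325/3.4,200+122/3.4),.096);b=plane(dw,(170+432/3.4,200+122/3.4),.096)
c=plane(dw,(170+327/3.4,200+280/3.4),.096)
print("grip top",a,b,c,np.linalg.norm(a-b),np.linalg.norm(a-c))
o=np.array([.5403,.0132,0]);t=np.deg2rad(-9.4);ex=np.array([np.cos(t),np.sin(t),0])
print("x' front,back",(a/2+b/2-o)@ex,(c-o)@ex)
```

```text
[0.60988494 0.0034501  0.09204465]
(233, 249.4) (258.8, 224.2) [0.61887992 0.02653493 0.09065555] 0.0021437356842134163 tool [  5.2 -24.2   1.4]
(233, 249.4) (261, 224) [0.61495865 0.02734351 0.08633176] 0.0020979622304165783 tool [  1.2 -24.4   5.7]
(218.5, 249.4) (258.8, 224.2) [0.62199587 0.03138649 0.09886139] 0.00011483829846697854 tool [  7.5 -29.5  -6.8]
(218.5, 249.4) (261, 224) [0.61825677 0.0323573  0.0949731 ] 0.004387306958166292 tool [  3.6 -29.9  -2.9]
grip top [0.62420361 0.00815039 0.096     ] [ 0.62175081 -0.00687961  0.096     ] [0.59952985 0.01225317 0.096     ] 0.015228824986100882 0.025012544753087403
x' front,back 0.08361916121204503 0.05858915795826145
```

Triangulation puts the pad tips about level with the TCP instead of 19 mm ahead. The grip centre is now at x' of about 71 mm, roughly 26 mm back. I go 17 mm lower, regrip and pull to the stop.

```bash
python3 -m jog '[0,0,8,0,0,0, 0,0,15,0,0,0, 0,0,17,0,0,0, 0,0,17,0,0,0]' 0.45
python3 -m jog '[0,0,0,0,0,0, 0,0,0,0,0,0, 0,0,0,0,0,0, 0,0,0,0,0,0]' 1 30
python3 - <<'E'
from h import *
d=get_image("wrist");cv2.imwrite("pics/c9.png",cv2.resize(d["frame"][180:340,170:400],None,fx=3.4,fy=3.4,interpolation=2)[:,:,::-1]);print(get_state()["contact_force"])
E
```

```text
clock: 6.38
position: [0.6096, 0.0035, 0.0746]
ee_rot: [0.0, 0.997, -0.081, -0.0]
contact_force: [0.3, -0.6, -0.4]
width: 0.0467
clock: 6.88
position: [0.61, 0.004, 0.0754]
ee_rot: [-0.0, 0.997, -0.081, 0.0]
contact_force: [0.1, 2.9, 2.8]
width: 0.0151
[-0.59148495  3.10144579  3.94669536]
```

View pics/c9.png

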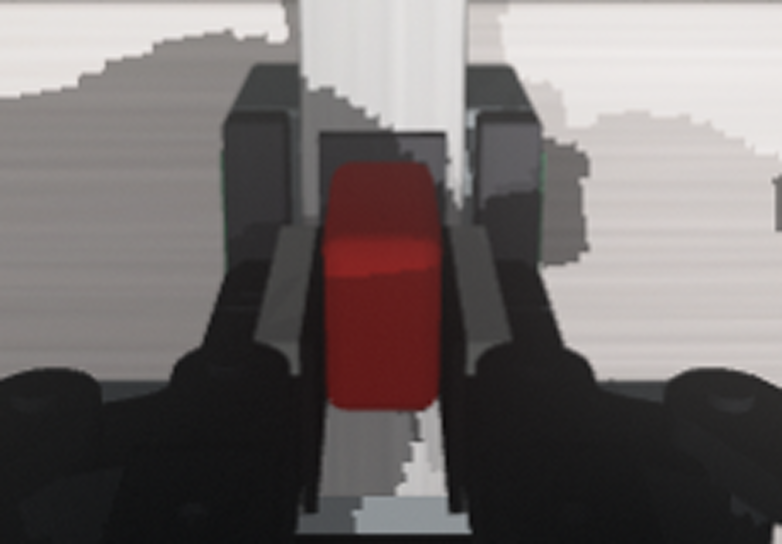

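Close view: the jaws are on the grip's full width, measured at 15 mm. I pull the rest of the way.

```bash
python3 -m jog '[2,0,0,0,0,0, 4,0,0,0,0,0, 6,0,0,0,0,0, 6,0,0,0,0,0]'
python3 -m jog '[2,0,0,0,0,0, 2,0,0,0,0,0]'
python3 - <<'E'
from h import *
d=get_image("wrist");cv2.imwrite("pics/c10.png",cv2.resize(d["frame"][160:340,170:400],None,fx=3.4,fy=3.3,interpolation=2)[:,:,::-1])
E
```

```text
clock: 7.42
position: [0.61, 0.004, 0.0752]
ee_rot: [-0.001, 0.997, -0.081, -0.006]
contact_force: [-10.6, 5.4, 11.8]
width: 0.0152
clock: 7.68
position: [0.6101, 0.004, 0.0751]
ee_rot: [-0.001, 0.997, -0.081, -0.008]
contact_force: [-15.3, 5.5, 15.1]
width: 0.0154
```

View pics/c10.png

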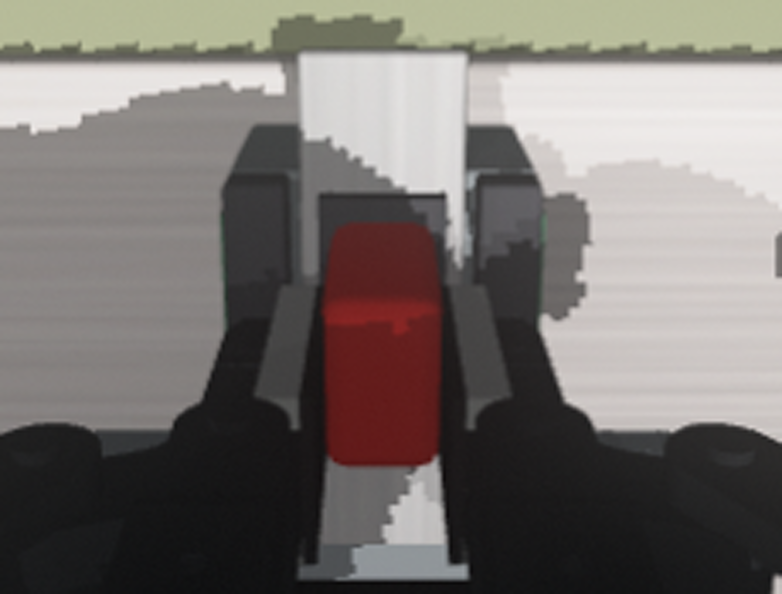

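It is at the hard stop: 15 N gives no further motion. I unload, open, lift and move back over the block.

```bash
python3 -m jog '[-4,0,0,0,0,0, -8,0,0,0,0,0, -8,0,0,0,0,0]'
python3 -m jog '[0,0,0,0,0,0, 0,0,-3,0,0,0, 0,0,-25,0,0,0, 0,0,-65,0,0,0, -30,0,-100,0,0,0, -70,0,-120,0,0,0, -100,0,-120,0,0,0, -100,0,-120,0,0,0]' 0.4
python3 - <<'E'
from h import *
d=get_image("wrist");cv2.imwrite("pics/w11.png",d["frame"][:,:,::-1]);s=get_state();print(s["position"],s["contact_force"])
print(proj(d,[[.5105,.018,.098]]))
E
```

```text
clock: 8.1
position: [0.6101, 0.004, 0.0753]
ee_rot: [-0.0, 0.997, -0.081, 0.0]
contact_force: [-0.8, 4.8, 3.4]
width: 0.0152
clock: 9.1
position: [0.5091, 0.0194, 0.1955]
ee_rot: [0.0, 0.997, -0.081, -0.0]
contact_force: [0.4, 0.5, 0.3]
width: 0.0514
[0.51093874 0.01918399 0.1953699 ] [0.65994609 0.41260749 0.09271492]
[[282.27993841 205.46181832]]
```

View pics/w11.png

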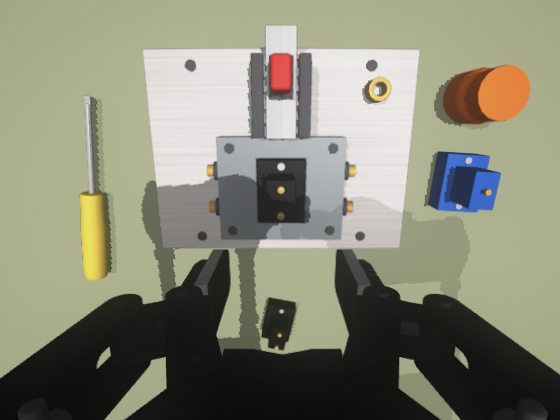

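Wrist view: the slide is back with the tongue off the block, grip at (281,72) and pins at (281,190) and (281,216). I measure the block centre and the slide position.

Run:
```python
from h import *
d=get_image("wrist");f=d["frame"]
cv2.imwrite("pics/c12.png",cv2.resize(f[130:245,200:365],None,fx=4.8,fy=4.8,interpolation=2)[:,:,::-1])
hsv=cv2.cvtColor(f,cv2.COLOR_RGB2HSV)
m=((hsv[...,1]>100)&(abs(hsv[...,0].astype(int)-21)<8)&(hsv[...,2]>60)).astype(np.uint8);m[:175]=0;m[225:]=0;m[:,:262]=0;m[:,302:]=0
pp=[]
for c in cv2.findContours(m,0,2)[0]:
    M=cv2.moments(c)
    if cv2.contourArea(c)>4: uv=(M["m10"]/M["m00"],M["m01"]/M["m00"]);pp.append(plane(d,uv,.098));print(cv2.contourArea(c),uv,pp[-1])
P=np.mean(pp,0);print(P)
m=((hsv[...,1]>150)&((hsv[...,0]<8)|(hsv[...,0]>172))&(hsv[...,2]>60)).astype(np.uint8);m[120:]=0;m[:,:240]=0;m[:,320:]=0
x,y,w,h=cv2.boundingRect(m);print(x,y,w,h)
o=np.array([.5403,.0132,0]);t=np.deg2rad(-9.4);ex=np.array([np.cos(t),np.sin(t),0]);ey=np.array([-np.sin(t),np.cos(t),0])
print("block fix frame",(P-o)@ex,(P-o)@ey, "grip front",(plane(d,(x+w/2,y),.096)-o)@ex,"back",(plane(d,(x+w/2,y+h),.096)-o)@ex)
print(goal([P[0],P[1],.195],-9.4))
```

```text
31.0 (280.4516129032258, 218.1451612903226) [0.50218415 0.02093915 0.098     ]
40.0 (280.5375, 192.425) [0.52328265 0.01738843 0.098     ]
[0.5127334  0.01916379 0.098     ]
271 57 20 36
block fix frame -0.028170482085106124 0.0013813666042255363 grip front 0.08208034848816333 back 0.057426747389781214
(array([ 0.8, -0.2,  0.2]), array([ 0.04, -0.1 ,  0.12]))
```

View pics/c12.png

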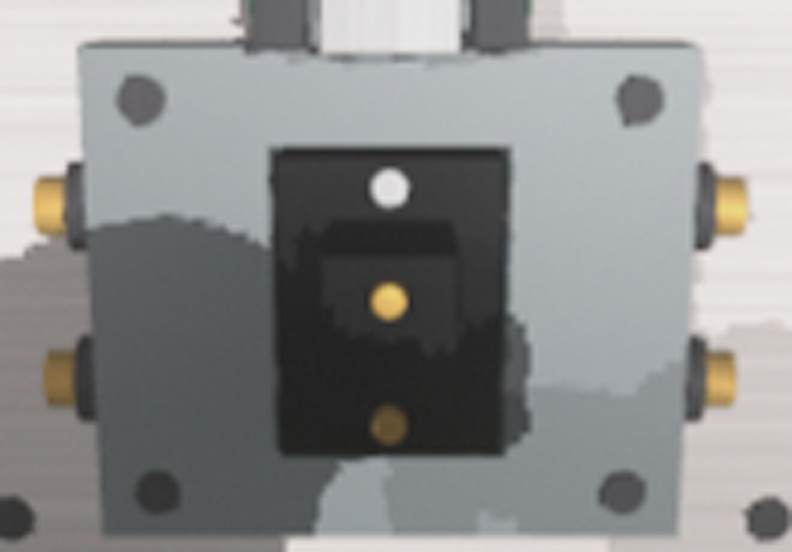

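Run:
```python
from h import *
d=get_image("wrist")
o=np.array([.5403,.0132,0]);t=np.deg2rad(-9.4);ex=np.array([np.cos(t),np.sin(t),0]);ey=np.array([-np.sin(t),np.cos(t),0])
def f(u,v,z):
    P=plane(d,(200+u/4.8,130+v/4.8),z)-o; return (P@ex).round(4),(P@ey).round(4)
print("pocket far edge",f(275,150,.048),f(510,148,.048),"holder far",f(80,45,.048),f(700,42,.048),"near",f(103,533,.048),f(680,535,.048))
print("block dot far (foot top z.056)",f(390,188,.056))
for z in (.056,.060,.064): print("tongue",z,f(390,55,z))
print("rib far top edge",f(322,252,.092),f(457,252,.092))
```

```text
pocket far edge (np.float64(0.0022), np.float64(0.0234)) (np.float64(0.0027), np.float64(-0.0223)) holder far (np.float64(0.0222), np.float64(0.0603)) (np.float64(0.0229), np.float64(-0.0581)) near (np.float64(-0.0774), np.float64(0.0608)) (np.float64(-0.0776), np.float64(-0.0595))
block dot far (foot top z.056) (np.float64(-0.004), np.float64(0.001))
tongue 0.056 (np.float64(0.0208), np.float64(0.001))
tongue 0.06 (np.float64(0.021), np.float64(0.001))
tongue 0.064 (np.float64(0.0213), np.float64(0.001))
rib far top edge (np.float64(-0.0096), np.float64(0.0123)) (np.float64(-0.0096), np.float64(-0.0104))
```

The tongue end is at x' of about 19 mm after correcting the fixture datum by +2.5 mm, so the slide is about 27.7 mm back. The pocket centre is at about (0.513, 0.019). I descend around the rib.

```bash
python3 -m jog '[1,0,45,0,0,0, 1,0,90,0,0,0, 1,0,118,0,0,0, 1,0,125,0,0,0, 1,0,125,0,0,0]' 0.55
python3 - <<'E'
from h import *
d=get_image("wrist");cv2.imwrite("pics/w13.png",d["frame"][:,:,::-1]);s=get_state();print(s["position"],s["contact_force"])
d=get_image("scene");cv2.imwrite("pics/c13.png",cv2.resize(d["frame"][160:270,230:350],None,fx=5,fy=5,interpolation=2)[:,:,::-1])
E
```

```text
clock: 9.88
position: [0.513, 0.0192, 0.0698]
ee_rot: [0.0, 0.997, -0.081, 0.0]
contact_force: [-0.9, -0.7, 0.6]
width: 0.0383
[0.5133886  0.01919532 0.07057799] [-0.07965218  0.17372519  1.34243685]
```

View pics/w13.png

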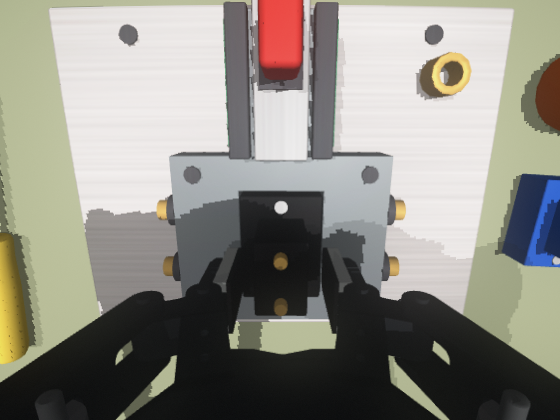

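View pics/c13.png

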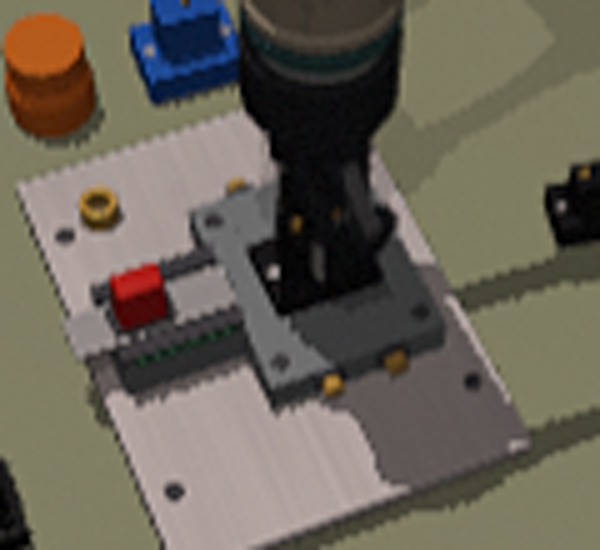

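```bash
python3 -m jog '[0,0,4,0,0,0, 0,0,4,0,0,0]'
python3 -m jog '[0,0,0,0,0,0, 0,0,0,0,0,0, 0,0,0,0,0,0, 0,0,0,0,0,0]' 1 110
python3 - <<'E'
from h import *
d=get_image("wrist");cv2.imwrite("pics/c14.png",cv2.resize(d["frame"][190:350,170:400],None,fx=3.4,fy=3.4,interpolation=2)[:,:,::-1]);s=get_state();print(s["contact_force"],s["moment"])
E
```

```text
clock: 10.22
position: [0.5122, 0.0194, 0.0664]
ee_rot: [0.0, 0.997, -0.081, 0.0]
contact_force: [-0.3, -0.8, -0.0]
width: 0.0382
clock: 10.72
position: [0.5122, 0.0199, 0.0668]
ee_rot: [-0.0, 0.997, -0.081, 0.0]
contact_force: [-2.0, 2.4, 6.4]
width: 0.0217
[-1.90330282  2.70715039  5.31288572] [ 0.26727046  0.17875801 -0.02925491]
```

View pics/c14.png

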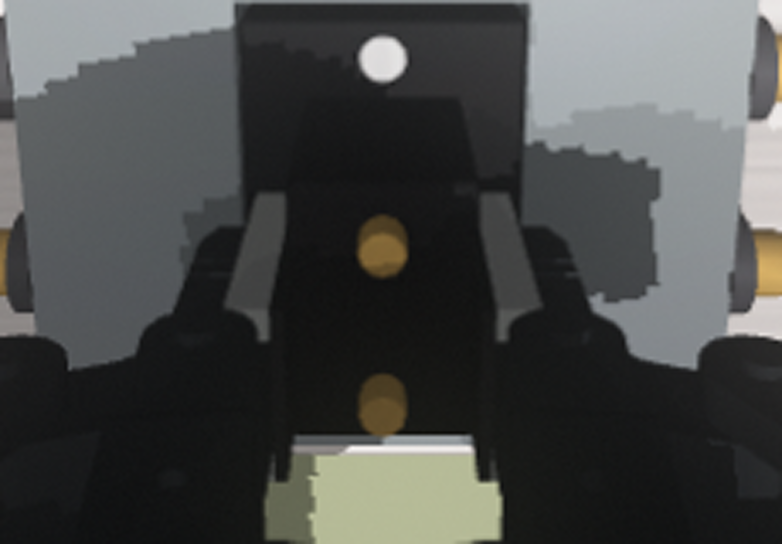

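Close view: the pads are on the rib sides with both pins between them (pins at (383,245) and (383,405)). I rock the +y side up, turning +x about the lower right edge, in increments while watching the loads.

```bash
cat > st.py <<'E'
from h import *
import sys
s=get_state();R=toolR();
t=np.deg2rad(-9.4);F=np.array([[np.cos(t),np.sin(t),0],[-np.sin(t),np.cos(t),0],[0,0,1]])
m=F@R.as_matrix(); print("clock",s["clock"].__round__(2),"F",(F@s["contact_force"]).round(1),"M",(F@s["moment"]).round(2),"tiltx,y deg",np.rad2deg([m[2,1]*-1*-1 ,m[0,2]]).round(2),"pos'",(F@(s["position"]-[.513,.0187,0])*1000).round(1),"w",s["width"].__round__(4))
E
python3 st.py
python3 -m jog '[0,0.6,-0.3,1,0,0, 0,1.2,-0.7,2,0,0, 0,1.9,-1,3,0,0, 0,1.9,-1,3,0,0]'
python3 st.py
```

```text
clock 10.78 F [-2.3  2.4  5.3] M [ 0.23  0.22 -0.03] tiltx,y deg [-0.04  0.05] pos' [-0.9  1.1 66.8] w 0.0219
clock: 11.28
position: [0.512, 0.0181, 0.068]
ee_rot: [-0.027, 0.996, -0.081, 0.003]
contact_force: [-2.0, 2.8, 9.3]
width: 0.0218
clock 11.28 F [-2.5  2.5  9.3] M [0.95 0.43 0.04] tiltx,y deg [-3.13  0.04] pos' [-0.9 -0.7 68. ] w 0.0218
```

```bash
python3 -m jog '[0,0.8,-0.4,1.2,0,0, 0,1.5,-0.9,2.4,0,0, 0,2.2,-1.3,3.5,0,0, 0,2.2,-1.3,3.5,0,0]'
python3 st.py
python3 - <<'E'
from h import *
d=get_image("wrist");cv2.imwrite("pics/c15.png",cv2.resize(d["frame"][190:350,170:400],None,fx=3.4,fy=3.4,interpolation=2)[:,:,::-1])
d=get_image("scene");cv2.imwrite("pics/c16.png",cv2.resize(d["frame"][160:270,230:350],None,fx=5,fy=5,interpolation=2)[:,:,::-1])
E
```

```text
clock: 11.78
position: [0.5117, 0.0164, 0.0689]
ee_rot: [-0.058, 0.995, -0.081, 0.005]
contact_force: [-0.5, 5.4, 6.1]
width: 0.0218
clock 11.78 F [-1.4  5.2  6.1] M [0.68 0.2  0.06] tiltx,y deg [-6.67  0.03] pos' [-0.9 -2.5 68.9] w 0.0218
```

View pics/c15.png

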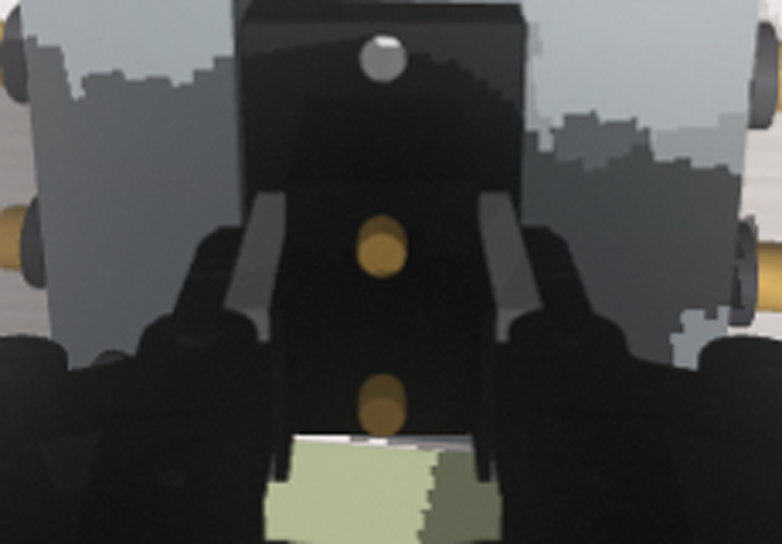

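View pics/c16.png

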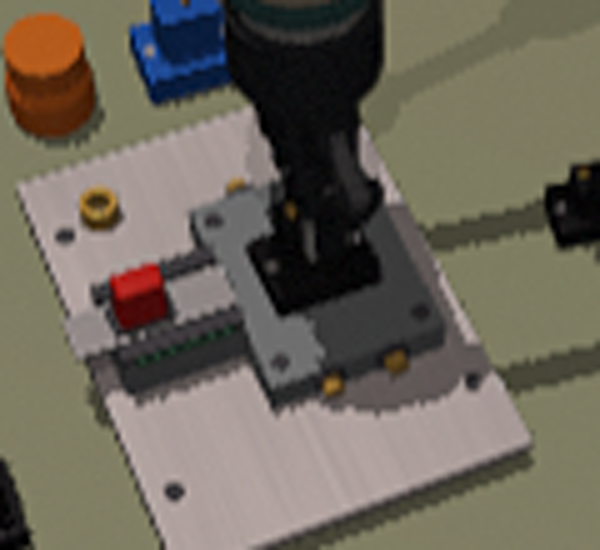

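The block turned with the gripper to 0.116 rad, with the left side up about 5 mm and the right still down, and the fixture is undisturbed. I now bring the right side up about the left edge.

```bash
python3 -m jog '[0,-0.7,-0.5,-1.1,0,0, 0,-1.4,-0.9,-2.2,0,0, 0,-2.1,-1.4,-3.3,0,0, 0,-2.1,-1.4,-3.3,0,0]'
python3 st.py
```

```text
clock: 12.38
position: [0.5118, 0.018, 0.0691]
ee_rot: [-0.028, 0.996, -0.08, 0.002]
contact_force: [2.6, 5.8, -5.8]
width: 0.022
clock 12.38 F [ 1.6  6.1 -5.8] M [ 0.61 -0.38 -0.13] tiltx,y deg [-3.18 -0.02] pos' [-1.1 -0.9 69.1] w 0.022
```

```bash
python3 -m jog '[0,-0.7,-1.2,-1.1,0,0, 0,-1.4,-2.4,-2.2,0,0, 0,-2.1,-3.3,-3.3,0,0, 0,-2.1,-3.3,-3.3,0,0]'
python3 st.py
```

```text
clock: 12.88
position: [0.5114, 0.0194, 0.0703]
ee_rot: [0.001, 0.997, -0.08, -0.001]
contact_force: [5.1, 2.1, -20.2]
width: 0.0214
clock 12.88 F [  4.7   3.  -20.2] M [ 0.84 -0.87 -0.11] tiltx,y deg [ 0.17 -0.13] pos' [-1.7  0.4 70.3] w 0.0214
```

```bash
python3 -m jog '[0,-0.8,0.3,-1.3,0,0, 0,-1.6,0.2,-2.6,0,0, 0,-2.5,0,-4,0,0, 0,-2.5,0,-4,0,0]'
python3 st.py
```

```text
clock: 13.38
position: [0.5116, 0.0217, 0.072]
ee_rot: [0.036, 0.996, -0.08, -0.004]
contact_force: [3.5, 1.7, -24.3]
width: 0.0219
clock 13.38 F [  3.2   2.2 -24.3] M [ 0.55 -0.81  0.02] tiltx,y deg [ 4.2 -0.1] pos' [-1.9  2.7 72. ] w 0.0219
```

```bash
python3 -m jog '[0,0.9,0.8,1.4,0,0, 0,1.7,0.4,2.8,0,0, 0,2.6,0,4.2,0,0, 0,2.6,0,4.2,0,0]'
python3 st.py
python3 - <<'E'
from h import *
d=get_image("wrist");cv2.imwrite("pics/w17.png",d["frame"][:,:,::-1])
d=get_image("scene");cv2.imwrite("pics/c18.png",cv2.resize(d["frame"][160:270,230:350],None,fx=5,fy=5,interpolation=2)[:,:,::-1])
E
```

```text
clock: 13.88
position: [0.5118, 0.0183, 0.0755]
ee_rot: [-0.001, 0.997, -0.082, 0.0]
contact_force: [-3.8, 2.8, 7.7]
width: 0.0216
clock 13.88 F [-4.2  2.1  7.7] M [ 0.36  0.97 -0.09] tiltx,y deg [-0.12  0.03] pos' [-1.1 -0.6 75.5] w 0.0216
```

View pics/w17.png

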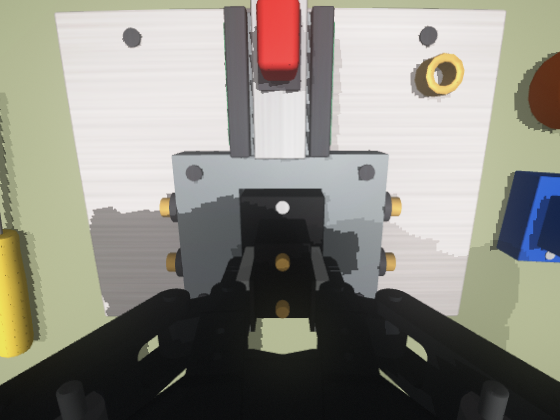

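View pics/c18.png

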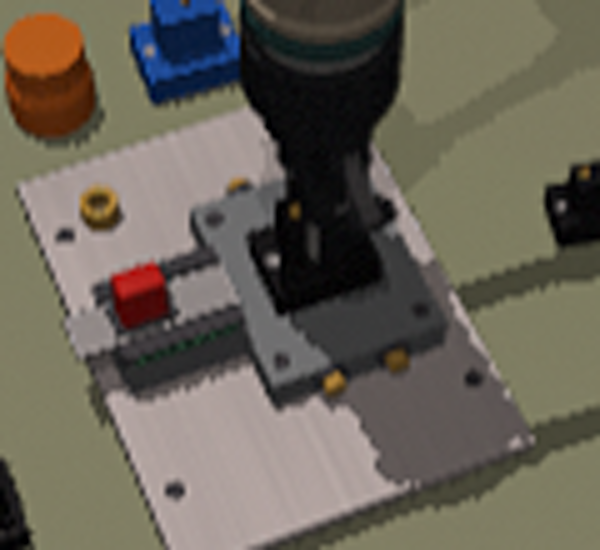

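Pins and pads show no slip, the block is level and about 8.7 mm up, and the plunger noses now push it upward, so it is nearly out. The fixture is flat. I hold briefly, then lift straight to about 15 mm above the rim.

```bash
python3 -m jog '[0,0,0,0,0,0, 0,0,0,0,0,0]'
python3 st.py
python3 -m jog '[0,0,-4,0,0,0, 0,0,-9,0,0,0, 0,0,-15,0,0,0, 0,0,-21,0,0,0, 0,0,-24,0,0,0, 0,0,-24,0,0,0, 0,0,-24,0,0,0]'
python3 st.py
python3 - <<'E'
from h import *
d=get_image("wrist");cv2.imwrite("pics/w19.png",d["frame"][:,:,::-1])
d=get_image("scene");cv2.imwrite("pics/c20.png",cv2.resize(d["frame"][140:270,220:350],None,fx=4.6,fy=4.6,interpolation=2)[:,:,::-1])
E
```

```text
clock: 14.22
position: [0.5124, 0.0186, 0.0776]
ee_rot: [-0.0, 0.997, -0.081, 0.001]
contact_force: [-6.2, 2.2, 14.9]
width: 0.0216
clock 14.22 F [-6.5  1.1 14.9] M [ 0.12  1.3  -0.02] tiltx,y deg [-0.06  0.16] pos' [-0.6 -0.2 77.6] w 0.0216
clock: 15.1
position: [0.5118, 0.019, 0.0972]
ee_rot: [-0.001, 0.997, -0.081, -0.0]
contact_force: [1.2, 0.5, -3.3]
width: 0.0215
clock 15.1 F [ 1.1  0.7 -3.3] M [-0.01 -0.01 -0.03] tiltx,y deg [-0.09 -0.02] pos' [-1.2  0.1 97.2] w 0.0215
```

View pics/w19.png

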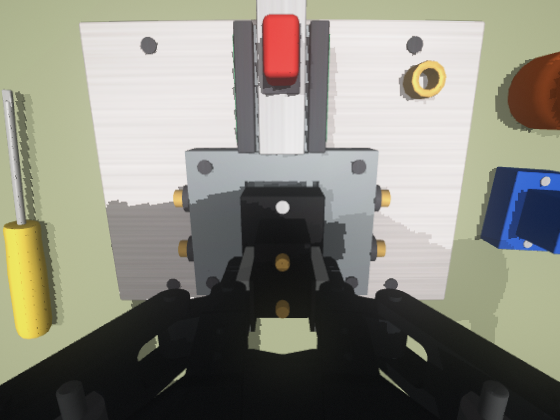

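View pics/c20.png

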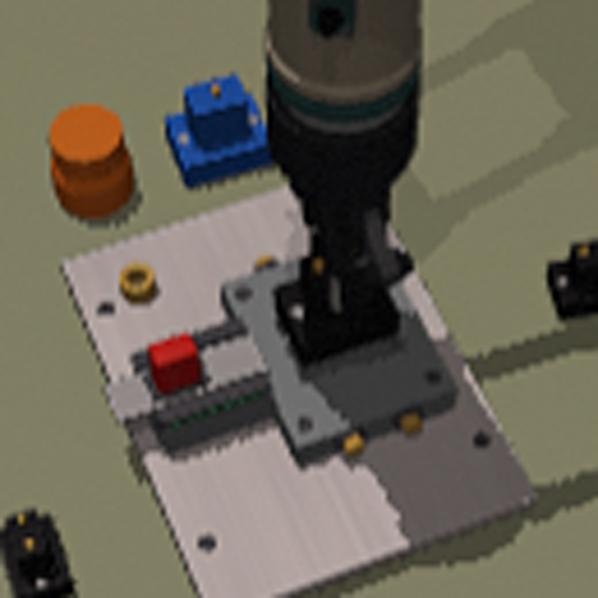

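Free: the load is 3.3 N, the block's own weight, and it is upright. The foot is at about 62 mm, 14 mm above the rim. The wrist view shows the fixture flat, the slide back (grip (281,45)), and the block over the pocket. Handing in.

```bash
python3 -m jog '[0,0,0,0,0,0, 0,0,0,0,0,0]'; python3 st.py; python3 -c "
from rig import *
print(sign_off())"
```

```text
clock: 15.45
position: [0.5119, 0.019, 0.0973]
ee_rot: [-0.001, 0.997, -0.081, -0.0]
contact_force: [0.4, -0.2, -2.3]
width: 0.0219
clock 15.45 F [ 0.4 -0.1 -2.3] M [-0.02  0.03  0.  ] tiltx,y deg [-0.09 -0.01] pos' [-1.1  0.1 97.3] w 0.0219
the job is handed in; nothing more can be done
None
```

The job is handed in at about 15.5 s, with the block held upright above its pocket. `sign_off()` gives no verdict.

**What I did**
- **Slide:** I pulled it back to its stop, where 15 N gave no further motion. Its tongue measured about 27.7 mm back.
- **First rock:** I raised the +y side to 0.116 rad, about 5 mm up, with the other side still down.
- **Second rock:** I brought the -y side up level, at about 3.5 mm. I then rocked each side once more, until the block sat level 9–11 mm up, still in the pocket.
- **Lift:** I raised it straight out of the pocket.

**Last checks**
- **Load:** the load at the wrist is 2–3 N, which is just the block.
- **Block position:** the tilt is 0.1°. The foot is about 14 mm above the rim and within about 1.5 mm of the pocket centre.
- **Fixture and bystanders:** the last pictures show the slide still back, the fixture flat, and the bystanders in view undisturbed. The bin and wrench were out of view of those close pictures, but the arm did not go near them after the start.

**What disagreed**
- **Fingertips:** they stood about level with the reported TCP, not 19 mm ahead of it. My first grip slipped off the top of the slide's red grip near the end of its travel, so I regripped about 17 mm lower.
- **Fixture position:** it measured about 2.5 mm further along x after the slide pull. That is either a small shift or calibration error, and well inside the 20 mm limit.
- **Pull during rocking:** the upward force peaked at 24 N. By my estimate that is slightly above the roughly 20 N at which the fixture could begin to tip, but the picture half a second later showed it flat.

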